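# Stack a hand printing block in its glue-up jig

## Robot

A 6-joint arm with a two-finger parallel gripper is mounted at the origin on the work surface. World frame = base frame: x ahead of the robot, y to its left, z up, the work surface at z = 0. Lengths are in m, angles in rad, forces in N, time in s.
With the tool pointing down it reaches from about 0.225 to 0.875 m from the base axis. Payload 3.4 kg.
Tool frame: the origin (TCP) lies at the very end of the fingers, on their centre line; the grasp point (between the pads) lies 19 mm behind it; x points along the fingers, z is the direction in which the jaws open and shut, and the axes are right-handed (so a half turn about x gives the same grasp; the last joint's range is limited). The gripper opens to 85 mm and grips with 20 to 120 N. Pads are 22 mm wide; open, the fingers measure 114 mm over their backs; the gripper's body (76 mm by 85 mm) begins 54 mm behind the grasp point. The pads swing forward as they close: fully open they stand 13 mm farther back than shut.
Start: joints at [-1.371, 0.276, 1.505, -0, 1.361, -0.121], TCP at [0.181, -0.546, 0.21] pointing down, gripper open.
Joint ranges: [-2.89, 2.89], [-0.75, 2.08], [0.22, 2.7], [-1.18, 4.32], [0.11, 2.71], [-2.7, 2.7]. Speed limits (rad/s): [2.57, 2.57, 3.14, 3.14, 3.14, 3.14].

## Interface

Orientations are given as a unit quaternion [w, x, y, z].
In Python, from rig import manip gives the robot as it stands. The module is installed in compiled form; this text tells all that it offers.
- The arm moves only by the shell command python3 -m inch 'ROWS' [FORCE]. ROWS is text: rows parted by semicolons, each of 7 numbers parted by spaces: the shift along the tool's x, y, z in mm, then the turn, a rotation vector about the tool's x, y, z in degrees, then the closure in counts, from 0 (fully open) to 255 (shut). A call has exactly 10 rows; each row is the pose to reach, as a shift and turn from the pose commanded when the call began, along the tool's axes at that moment; what a row does not reach only later rows make up. A row lasts 1/8 s, in which the tool goes at most 62.5 mm and 10.7 degrees, less where a joint would pass 70% of its speed; a pose out of reach is approached as far as the arm can. A call with a gripper value outside its range is refused whole. The fingers move at their own pace and stop on an object; FORCE is the grip in N (left out, the last holds). Time passes only in rows, so rows that repeat a pose let the fingers close, or fill a call up. It gives the time, the measured TCP pose, the force and the opening at its end, in the units of the state.
- manip.get_state(): the state, without advancing time (a new reading comes with each control period).
- manip.get_image(name): name is "scene" or "side" or "wrist"; returns a dict with "color" (384x512x3 uint8, blue, green, red), "fx", "fy", "cx", "cy" (pixels), "world_to_cam" (4x4, takes a point from world to camera coordinates). Camera axes: x right, y down, z forward; pixel columns grow to the right and rows downward; lengths in m; the calibration is good to about 2 mm. A picture is of the moment at which its call begins. There is no depth.
- manip.sign_off(): hands the job in, once; it reports no verdict.
The state is a dict: "clock": time; "qpos": joint angles; "qd": joint speeds; "effort": joint torques, N m; "position": TCP position; "ee_rot": TCP orientation; "contact_force": force on the tool from outside, world axes, zero at the start; "moment": the same for the moment, N m; "width": finger opening in m.
Only numpy, scipy, OpenCV 4.12 (cv2) and the standard library are available. Lean on these libraries where they do the work, as an engineer would, in place of code of your own. Each camera call takes 0.05 s, during which the arm holds its last target. There are 200 camera calls.

## Task

Build up the printing block in the corner-post jig, where its thick body already lies: first lay the plain oblong spacer board on the body and let go of it, then lay the handle board on the spacer with its handle up. Leave all three boards lying flat on one another and square between the four corner posts.

Things in the scene. Friction and masses are not known exactly. Their poses are not given: they have to be found in the camera images.
- jig: Fixed glue-up jig: plywood base 150 x 110 x 12 mm, four aluminium angle posts at the corners of a pocket 116 (x) x 72 (y) mm. Pocket floor 12 mm, post tops 66 mm above the table. Post legs 4 mm thick cover 16 mm of each side from the corner; between them the sides are open: 84 mm long sides, 40 mm short sides. Origin: centre of the base's underside, on the table; x along the long side, z up.
- block_body: Thick body of the printing block, a loose plain wooden block 100 (x) x 56 (y) x 30 (z) mm, about 120 g, that already lies flat in the jig's pocket; its top is 42 mm above the table. Origin: centre of its underside; z up.
- spacer: Spacer: a loose plain oblong wooden board 100 (x) x 56 (y) x 15 (z) mm, about 60 g, lying flat on the table to the left or right of the jig. Origin: centre of its underside; z up. It is the same either way round. A square offcut of the same wood and thickness, 56 x 56 mm, also lies about and is not wanted.
- handle_board: Handle board: loose wooden board 100 (x) x 56 (y) x 12 mm with a bar handle on the middle of its top, 60 (x) x 24 (y) mm, 28 mm high (40 overall), about 90 g. Lies flat, handle up, on the table, across the jig from the spacer. Origin: centre of its underside; z up. Same either way round. Not the round knobbed stamp, 64 mm across, lying farther off.
Mind the look-alikes: they are no part of the job. Leave any red look-alike of the jig alone. Leave any blue or green look-alike of the handle_board alone.

How it is judged:
By the outcome, as a careful person would: the job done as asked, in the order asked, and still so for the second after the job is handed in, with the robot touching nothing.
It also fails if it takes over 61 s, if anything falls off the work surface, if the arm or the gripper's body presses on something with over 40 N, if the wrist force passes 120 N, or if a joint passes its speed limit or range.

## Working session

There is one attempt and no reset: what is moved stays moved. The work goes in short steps, Python scripts to look and compute and a shell command to move; the robot and the scene stay as the last step left them, time stands still between calls to the robot, and variables do not carry over. Pictures are saved under pics/ and viewed, about 8 in all and at most 12, crops included, and the job is handed in when it is done.

```bash
mkdir -p pics; ls; python3 - <<'E'
from rig import manip
import cv2,numpy as np
s=manip.get_state();print(s)
a=[]
for n in("scene","side"):
    im=manip.get_image(n);cv2.imwrite(f'pics/{n}0.png',im["color"]);print(n,im["fx"],im["cx"],im["cy"],np.round(im["world_to_cam"],3).tolist())
E
```

```text
pics
{'clock': 0.0, 'qpos': array([-1.37100436e+00,  2.76561794e-01,  1.50615424e+00, -8.74990462e-06,
        1.36067583e+00, -1.21023829e-01]), 'qd': array([ 0.00088489,  0.00110284,  0.00010105, -0.00045634,  0.00053277,
        0.00010287]), 'effort': array([-7.09517026e-04, -4.16766679e+01, -2.45802748e+01, -2.31081349e-04,
        1.11913652e-02,  1.12533607e-05]), 'position': array([ 0.18118527, -0.54510454,  0.20905026]), 'ee_rot': array([ 0.57297248,  0.4141495 ,  0.57391091, -0.41329045]), 'contact_force': array([-0.67054547, -0.5049866 , -0.51923598]), 'moment': array([-0.02347711, -0.00430338,  0.00514563]), 'width': 0.08550983222333947}
scene 454.24474432603193 253.5669655341895 191.9072996517333 [[-0.751, 0.661, 0.001, 0.388], [0.471, 0.536, -0.701, -0.134], [-0.463, -0.526, -0.713, 1.395], [0.0, 0.0, 0.0, 1.0]]
side 380.83578426973145 260.4572148395928 192.4391489675932 [[-0.824, -0.567, -0.006, 0.347], [-0.426, 0.626, -0.654, 0.257], [0.374, -0.536, -0.757, 0.73], [0.0, 0.0, 0.0, 1.0]]
```

View pics/scene0.png

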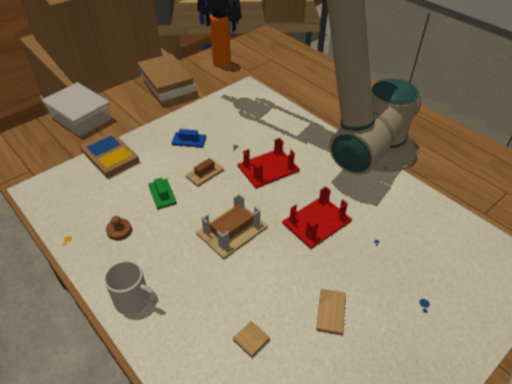

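View pics/side0.png

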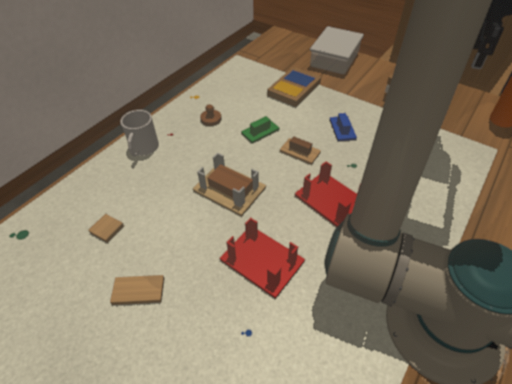

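Candidates in the scene picture. Jig: wooden (232,224), against the red ones at (318,216) and (268,167). Spacer: oblong (331,311), against the square offcut (251,338). Handle board: wooden (205,171), against blue (189,138), green (162,193) and the round stamp (118,228). I choose the wooden jig, the oblong board and the wooden handle board, and check them in one crop.

```bash
python3 - <<'E'
import cv2,numpy as np
A=cv2.imread('pics/scene0.png');B=cv2.imread('pics/side0.png')
def t(I,u,v):
    c=cv2.resize(I[v-36:v+37,u-33:u+33][:72],(264,288),interpolation=cv2.INTER_CUBIC)
    for k in range(0,66,10): cv2.putText(c,str(u-33+k),(k*4,8),0,.3,(0,0,255));cv2.line(c,(k*4,10),(k*4,16),(0,0,255))
    for k in range(0,72,10): cv2.putText(c,str(v-36+k),(0,k*4+3),0,.3,(255,0,0));cv2.line(c,(20,k*4),(26,k*4),(255,0,0))
    return c
cv2.imwrite('pics/crop1.png',np.vstack([np.hstack([t(A,331,311),t(A,205,171),t(A,232,224)]),np.hstack([t(B,137,290),t(B,300,150),t(B,230,184)])]))
E
```

```text
(no output)
```

View pics/crop1.png

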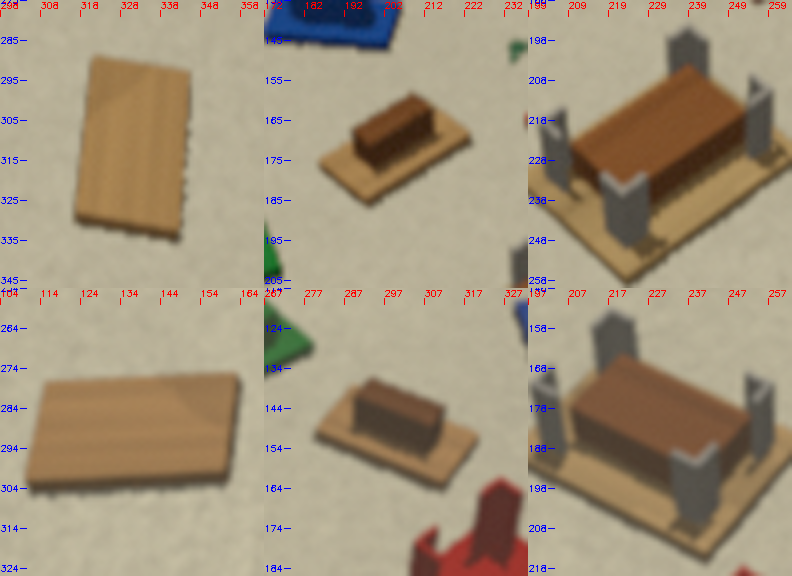

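The crops confirm it: plain oblong board, wooden board with bar handle, wooden jig with the body in it. Next I turn their corners into positions.

```bash
cat >h.py <<'E'
import numpy as np,cv2
from rig import manip
def onz(im,uv,z):
    M=np.array(im["world_to_cam"]);R=M[:3,:3];c=-R.T@M[:3,3]
    out=[]
    for u,v in uv:
        d=R.T@np.array([(u-im["cx"])/im["fx"],(v-im["cy"])/im["fy"],1]);out.append((c+d*(z-c[2])/d[2])[:2])
    return np.array(out)
def rep(n,P):
    P=np.array(P)*1000;d=np.diff(np.vstack([P,P[:1]]),axis=0)
    print(n,'pts',P.round().tolist(),'len',np.hypot(*d.T).round().tolist(),'ang',np.degrees(np.arctan2(d[:,1],d[:,0])).round(1).tolist())
E
python3 - <<'E'
from h import *
A=manip.get_image("scene");B=manip.get_image("side")
def q(n,im,uv,z): rep(n,onz(im,uv,z))
q('spA',A,[(321,289.2),(345.5,293),(343,332),(317,328.5)],.015)
q('spB',B,[(115.5,277.3),(164,275.8),(161.5,299.8),(110.8,302.5)],.015)
q('hbA',A,[(185.8,175.5),(198.3,185),(223.8,169)],.012)
q('hbB',B,[(280,150),(311.8,163.3),(320.5,151.5)],.012)
q('hA',A,[(194,167.5),(208.8,158.5),(214.5,162),(199.3,171.3)],.04)
q('jA',A,[(209.3,225),(239.5,204.5),(254,215)],.042)
q('jB',B,[(208,176.5),(221,164.8),(252.5,179.3)],.042)
s=manip.get_state()
from scipy.spatial.transform import Rotation as R
print(R.from_quat(np.roll(s["ee_rot"],-1)).as_matrix().round(3))
E
```

```text
spA pts [[515.0, 228.0], [481.0, 271.0], [557.0, 330.0], [592.0, 288.0]] len [55.0, 96.0, 54.0, 98.0] ang [128.3, 37.5, -49.7, -142.2]
spB pts [[589.0, 285.0], [508.0, 226.0], [475.0, 267.0], [554.0, 328.0]] len [100.0, 53.0, 99.0, 55.0] ang [-143.7, 128.6, 37.6, -50.9]
hbA pts [[525.0, -282.0], [521.0, -228.0], [427.0, -232.0]] len [55.0, 95.0, 110.0] ang [93.9, -177.3, -27.0]
hbB pts [[517.0, -232.0], [420.0, -236.0], [423.0, -289.0]] len [97.0, 53.0, 110.0] ang [-177.7, -86.9, 31.0]
hA pts [[504.0, -268.0], [449.0, -271.0], [446.0, -248.0], [502.0, -245.0]] len [54.0, 23.0, 56.0, 23.0] ang [-176.9, 97.6, 2.8, -85.4]
jA pts [[601.0, -70.0], [500.0, -74.0], [496.0, -22.0]] len [101.0, 52.0, 115.0] ang [-177.9, 94.6, -24.7]
jB pts [[595.0, -25.0], [594.0, -75.0], [499.0, -79.0]] len [50.0, 95.0, 110.0] ang [-91.4, -177.6, 29.3]
[[-0.     0.949  0.315]
 [ 0.001  0.315 -0.949]
 [-1.     0.    -0.001]]
```

Estimates in mm, with sizes agreeing within about 5 mm:

| Thing | Centre | Angle |
|---|---|---|
| Spacer | (534, 278) | 37.7° |
| Handle board | (475, -258) | 3° |
| Jig and body | (547, -48) | 2.3° |

I'm moving above the spacer now.

```bash
python3 -m inch '0 30 -34 0 0 0 0;0 70 -79 0 0 0 0;0 110 -124 0 0 0 0;0 150 -169 0 0 0 0;0 190 -214 0 0 0 0;0 230 -259 0 0 0 0;0 270 -305 0 0 0 0;0 310 -350 0 0 0 0;0 350 -395 0 0 0 0;0 390 -440 0 0 0 0' && python3 -m inch '0 40 -45 -3 0 0 0;0 80 -90 -6 0 0 0;5 120 -135 -9 0 0 0;15 160 -180 -13 0 0 0;25 190 -215 -16 0 0 0;35 204 -230 -19.3 0 0 0;40 204 -230 -19.3 0 0 0;40 204 -230 -19.3 0 0 0;40 204 -230 -19.3 0 0 0;40 204 -230 -19.3 0 0 0'
cat >>h.py <<'E'
def snap(name,cam):
    im=manip.get_image(cam);cv2.imwrite(f'pics/{name}.png',im["color"]);return im
from scipy.spatial.transform import Rotation as Ro
def tool(s=None):
    s=s or manip.get_state();return np.array(s["position"])*1000,Ro.from_quat(np.roll(s["ee_rot"],-1)).as_matrix()
def go(target,yaw): # mm, board long-axis angle deg -> tool shift + rx
    p,R=tool();z=np.degrees(np.arctan2(R[1,2],R[0,2]));print('at',p.round(1),'jawyaw',z.round(2),'tilt',np.degrees(np.arccos(-R[2,0])).round(2),'shift xyz',(R.T@(np.array(target)-p)).round(1),'rx',round(z-(yaw-90),2))
E
python3 - <<'E'
from h import *
im=snap('w1','wrist');go([534,278,4],37.7);print(im["fx"],im["cx"],im["cy"],np.round(im["world_to_cam"],3).tolist())
E
```

```text
clock: 1.45
position: [0.4132, -0.0033, 0.2101]
ee_rot: [0.574, 0.414, 0.573, -0.414]
contact_force: [1.4, -1.3, -0.1]
width: 0.0857
clock: 2.7
position: [0.5338, 0.2765, 0.1707]
ee_rot: [0.635, 0.312, 0.634, -0.312]
contact_force: [-0.3, 0.0, -0.4]
width: 0.0856
at [533.9 276.6 170.6] jawyaw -52.39 tilt 0.06 shift xyz [166.6   0.8  -1.1] rx -0.09
314.09119385066936 250.09364588463373 192.4895333077011 [[0.61, -0.792, 0.001, -0.108], [-0.752, -0.579, 0.314, 0.535], [-0.248, -0.193, -0.949, 0.53], [0.0, 0.0, 0.0, 1.0]]
```

View pics/w1.png

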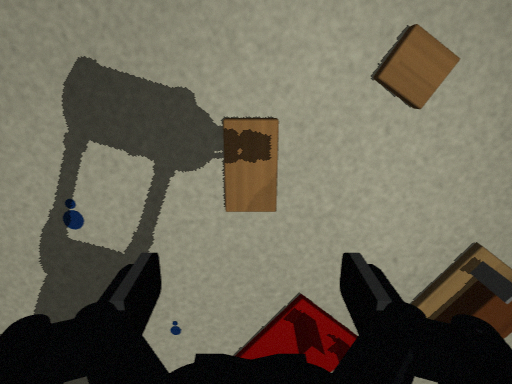

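The wrist view shows the spacer squarely aligned, with top corners at about (224,118), (278,118), (276,211) and (226,211). The offcut is at (416,66).

```bash
python3 - <<'E'
from h import *
im=manip.get_image("wrist")
P=onz(im,[(223.5,119),(278.5,119),(276.7,210.5),(225.5,210.5)],.015);rep('sp',P);c=P.mean(0)*1000;print(c);go([*c,3],37.7)
E
```

```text
sp pts [[561.0, 330.0], [595.0, 286.0], [518.0, 226.0], [484.0, 270.0]] len [55.0, 98.0, 56.0, 98.0] ang [-52.4, -141.9, 127.6, 37.4]
[539.46895211 278.071687  ]
at [533.9 276.8 170.5] jawyaw -52.37 tilt 0.05 shift xyz [167.5   5.1   2.4] rx -0.07
```

```bash
python3 -m inch '20 3.5 1 0 0 0 45;45 3.5 1 0 0 0 45;70 3.5 1 0 0 0 45;95 3.5 1 0 0 0 45;115 3.5 1 0 0 0 45;135 3.5 1 0 0 0 45;150 3.5 1 0 0 0 45;158 3.5 1 0 0 0 45;163 3.5 1 0 0 0 45;166 3.5 1 0 0 0 45' 40; python3 - <<'E'
from h import *
im=snap('w2','wrist');print(manip.get_state()["contact_force"]);go([536.5,278,2],37.7)
E
```

```text
clock: 4.05
position: [0.5375, 0.2789, 0.0041]
ee_rot: [0.635, 0.312, 0.634, -0.312]
contact_force: [-0.4, 0.0, 0.4]
width: 0.0705
[0.60632309 0.54414076 0.24053741]
at [537.3 278.8   3.8] jawyaw -52.32 tilt 0.01 shift xyz [ 1.8 -1.1  0.2] rx -0.02
```

View pics/w2.png

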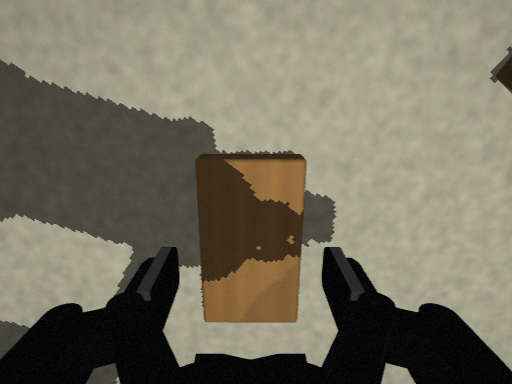

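The fingers straddle the board. Its top corners are near (197,160), (305,160), (298,321) and (205,321), with the fingertips at about row 247.

```bash
python3 - <<'E'
from h import *
im=manip.get_image("wrist")
P=onz(im,[(197,160),(305,160),(298,321),(205,321)],.015);rep('sp',P);c=P.mean(0)*1000;print(c);go([*c,1],37.7)
E
```

```text
sp pts [[561.0, 329.0], [594.0, 287.0], [517.0, 226.0], [484.0, 270.0]] len [54.0, 97.0, 55.0, 97.0] ang [-52.3, -141.6, 127.6, 37.4]
[538.8245385  277.86611391]
at [537.2 278.8   4. ] jawyaw -52.32 tilt 0.02 shift xyz [3.  0.7 1.7] rx -0.02
```

```bash
python3 -m inch '2 0.7 1.5 0 0 0 45;3 0.7 1.5 0 0 0 45;3 0.7 1.5 0 0 0 150;3 0.7 1.5 0 0 0 255;3 0.7 1.5 0 0 0 255;3 0.7 1.5 0 0 0 255;3 0.7 1.5 0 0 0 255;3 0.7 1.5 0 0 0 255;3 0.7 1.5 0 0 0 255;3 0.7 1.5 0 0 0 255' 50; python3 - <<'E'
from h import *
go([547,-48,140],2.3)
E
```

```text
clock: 5.4
position: [0.5386, 0.278, 0.0009]
ee_rot: [0.635, 0.312, 0.635, -0.312]
contact_force: [0.4, 0.6, -0.1]
width: 0.0
at [538.6 278.    0.9] jawyaw -52.32 tilt 0.0 shift xyz [-139.1 -192.6  263.2] rx 35.38
```

```bash
python3 - <<'E'
from h import *
a=snap('w3','wrist');b=snap('s3','side')
w=manip.get_state();print(w["width"],w["contact_force"])
cv2.imwrite('pics/c3.png',np.hstack([cv2.resize(a["color"],(480,360)),cv2.resize(b["color"][220:340,80:186],(318,360),interpolation=2)]))
E
```

```text
-0.00028030421592039955 [0.27489418 0.28518858 0.09078788]
```

View pics/c3.png

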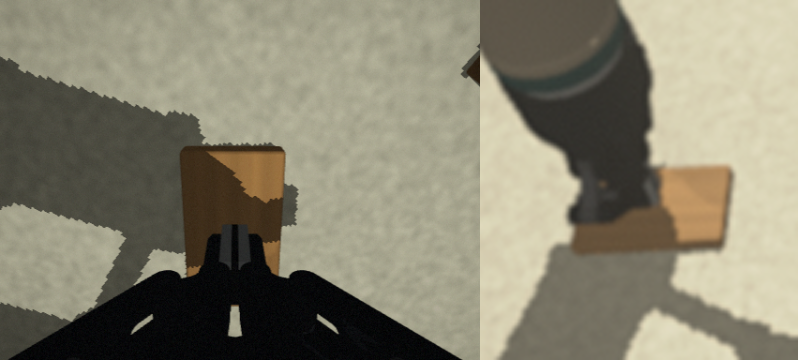

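The fingers have shut above the board, although the reported TCP height is 1 mm. I'm checking the fingertip height through the cameras before going lower.

```bash
python3 - <<'E'
from h import *
p,R=tool()
for n in('wrist','side','scene'):
    im=manip.get_image(n);M=np.array(im["world_to_cam"])
    for z in (0,15,30):
        q=M[:3,:3]@np.array([p[0],p[1],z])/1000+M[:3,3];print(n,z,(im["fx"]*q[0]/q[2]+im["cx"]).round(1),(im["fy"]*q[1]/q[2]+im["cy"]).round(1))
    if n=='wrist': w=im["color"][200:330,190:320]
    if n=='side': s=im["color"][250:315,100:165]
    if n=='scene': c=im["color"][275:340,300:365]
f=lambda x:cv2.resize(x,(260,260),interpolation=cv2.INTER_CUBIC)
o=np.hstack([f(w),f(s),f(c)]);cv2.imwrite('pics/c4.png',cv2.convertScaleAbs(o,alpha=1.8,beta=20))
E
```

```text
wrist 0 248.3 238.8
wrist 15 248.2 251.5
wrist 30 248.0 266.5
side 0 136.9 290.8
side 15 135.0 287.4
side 30 133.1 283.9
scene 0 329.5 313.8
scene 15 330.4 310.3
scene 30 331.2 306.7
```

View pics/c4.png

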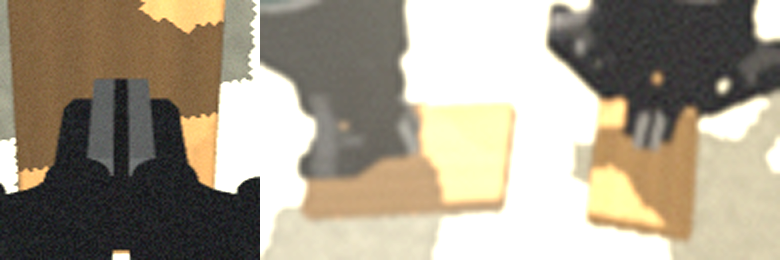

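Both views put the shut fingertips on top of the board: allowing for the 11 mm pad half-width, the tip is about 20 mm up. The fingers shut over a 15 mm board without contact, so the real tips are at least 15 mm above the table. Opening and lowering 12 mm therefore still leaves at least 3 mm.

```bash
python3 -m inch '0 0 0 0 0 0 45;0 0 0 0 0 0 45;0 0 0 0 0 0 45;0 0 0 0 0 0 45;0 0 0 0 0 0 45;3 0 0 0 0 0 45;6 0 0 0 0 0 45;9 0 0 0 0 0 45;12 0 0 0 0 0 45;12 0 0 0 0 0 45' 50
```

```text
clock: 6.9
position: [0.5383, 0.2779, -0.0115]
ee_rot: [0.635, 0.312, 0.635, -0.312]
contact_force: [-0.3, 0.5, -0.5]
width: 0.0701
```

```bash
python3 -m inch '0 0 0 0 0 0 120;0 0 0 0 0 0 120;0 0 0 0 0 0 120;0 0 0 0 0 0 120;0 0 0 0 0 0 120;0 0 0 0 0 0 120;0 0 0 0 0 0 120;0 0 0 0 0 0 120;0 0 0 0 0 0 120;0 0 0 0 0 0 120' 40
```

```text
clock: 8.15
position: [0.5395, 0.2797, -0.0079]
ee_rot: [0.635, 0.313, 0.634, -0.31]
contact_force: [-5.1, 2.1, 14.6]
width: 0.0453
```

The fingers still went over the board and pressed lightly (15 N). The real tip at this width is about 23 mm behind the reported TCP. I'll open, lower 9 mm and close.

```bash
python3 -m inch '0 0 0 0 0 0 45;0 0 0 0 0 0 45;0 0 0 0 0 0 45;0 0 0 0 0 0 45;0 0 0 0 0 0 45;3 0 0 0 0 0 45;6 0 0 0 0 0 45;9 0 0 0 0 0 45;9 0 0 0 0 0 45;9 0 0 0 0 0 45' 40; python3 -m inch '0 0 0 0 0 0 110;0 0 0 0 0 0 110;0 0 0 0 0 0 110;0 0 0 0 0 0 110;0 0 0 0 0 0 110;0 0 0 0 0 0 110;0 0 0 0 0 0 110;0 0 0 0 0 0 110;0 0 0 0 0 0 110;0 0 0 0 0 0 110' 40; python3 - <<'E'
from h import *
go([547,-48,120],2.3)
im=snap('w5','wrist')
E
```

```text
clock: 9.4
position: [0.5387, 0.278, -0.0201]
ee_rot: [0.635, 0.312, 0.635, -0.312]
contact_force: [0.4, -0.5, -0.6]
width: 0.0709
clock: 10.65
position: [0.539, 0.2781, -0.0197]
ee_rot: [0.635, 0.312, 0.634, -0.312]
contact_force: [-0.9, 0.2, 5.7]
width: 0.0549
at [539.  278.1 -19.7] jawyaw -52.32 tilt 0.05 shift xyz [-139.8 -192.9  263.1] rx 35.38
```

View pics/w5.png

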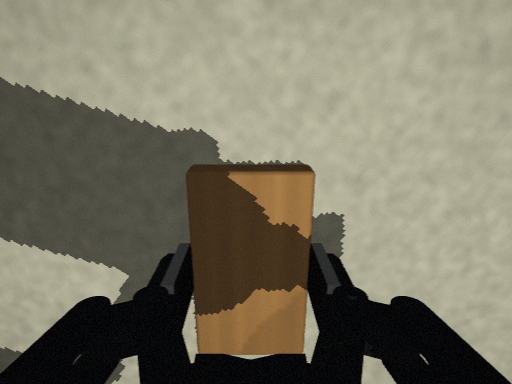

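Width 54.9 mm with both pads on the board's sides, so the spacer is held. Lifting it and carrying it to the jig.

```bash
python3 -m inch '-5 0 0 0 0 0 120;-20 0 0 0 0 0 120;-50 0 0 0 0 0 120;-85 0 0 0 0 0 120;-115 -10 14 0 0 0 120;-130 -35 48 4 0 0 120;-130 -65 89 9 0 0 120;-130 -95 130 14 0 0 120;-130 -125 171 19 0 0 120;-130 -150 205 24 0 0 120' 50; python3 - <<'E'
from h import *
go([547,-48,100],2.3)
E
```

```text
clock: 11.95
position: [0.545, 0.0222, 0.1106]
ee_rot: [0.555, 0.438, 0.555, -0.438]
contact_force: [1.9, -0.1, -0.5]
width: 0.0544
at [545.   22.2 110.6] jawyaw -76.52 tilt 0.04 shift xyz [ 10.7 -14.4  68.8] rx 11.18
```

```bash
python3 -m inch '0 -5 20 3 0 0 120;0 -10 45 7 0 0 120;0 -14 69 11.2 0 0 120;0 -14 69 11.2 0 0 120;0 -14 69 11.2 0 0 120;0 -14 69 11.2 0 0 120;0 -14 69 11.2 0 0 120;0 -14 69 11.2 0 0 120;0 -14 69 11.2 0 0 120;0 -14 69 11.2 0 0 120'; python3 - <<'E'
from h import *
a=snap('w6','wrist');s=snap('s6','side');c=snap('c6','scene')
go([547,-48,22],2.3)
o=np.hstack([cv2.resize(a["color"],(480,360)),cv2.resize(s["color"][130:250,170:276],(318,360),interpolation=2)])
cv2.imwrite('pics/v6.png',o)
E
```

```text
clock: 13.2
position: [0.5479, -0.0462, 0.1099]
ee_rot: [0.511, 0.489, 0.511, -0.489]
contact_force: [-0.0, 0.6, -0.6]
width: 0.0544
at [547.9 -46.3 109.9] jawyaw -87.52 tilt 0.0 shift xyz [87.9 -1.   1.6] rx 0.18
```

View pics/v6.png

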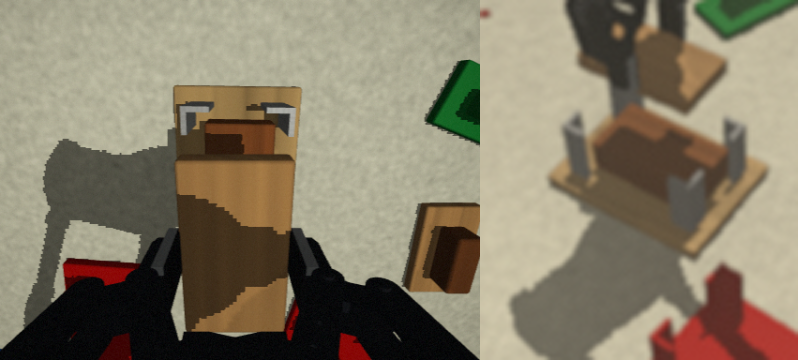

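The spacer sits straight in the grip, with its far edge at full-image (188,170) to (314,167). Beyond it are the jig base's far edge at (186,92) to (321,93), the far post tops and the body's far edge at (219,129) to (293,129). Working these out.

```bash
python3 - <<'E'
from h import *
im=manip.get_image("wrist")
t=np.radians(2.3);ex=np.array([np.cos(t),np.sin(t)])
for n,uv,z,L in(('base',[(185.6,91.7),(321,92.8)],.012,75),('body',[(218.7,129),(293.3,129)],.042,50),('posts',[(191,113),(315.7,111)],.066,62),('spacer',[(187.7,170),(313.6,168)],.145,50)):
    P=onz(im,uv,z);rep(n,P);print(n,'centre',P.mean(0)*1000-L*ex)
from scipy.spatial.transform import Rotation
g=cv2.imread('pics/w6.png')
cv2.imwrite('pics/v7.png',np.hstack([cv2.resize(g[70:190,170:335],(495,360),interpolation=2),cv2.resize(cv2.imread('pics/c6.png')[190:265,190:270],(300,360),interpolation=2)[:, :300]]))
E
```

```text
base pts [[626.0, 9.0], [630.0, -99.0]] len [108.0, 108.0] ang [-88.0, 92.0]
base centre [553.36084887 -48.10136528]
body pts [[602.0, -21.0], [604.0, -75.0]] len [54.0, 54.0] ang [-87.5, 92.5]
body centre [553.23853587 -49.91583364]
posts pts [[614.0, -5.0], [619.0, -85.0]] len [80.0, 80.0] ang [-86.6, 93.4]
posts centre [554.84798647 -47.54917753]
spacer pts [[597.0, -17.0], [600.0, -71.0]] len [53.0, 53.0] ang [-86.6, 93.4]
spacer centre [548.88627005 -45.98605122]
```

View pics/v7.png

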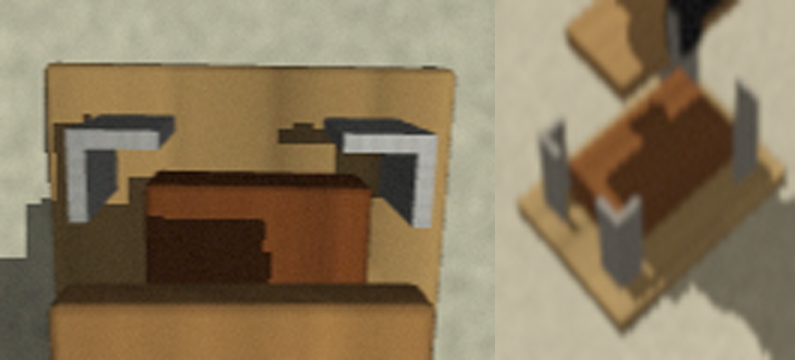

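```bash
python3 -m inch '10 1 1 0 0 0 120;20 2 2 0 0 0 120;30 3 2 0 0 0 120;40 3 2 0 0 0 120;50 3 2 0 0 0 120;55 3 2 0 0 0 120;57 3 2 0 0 0 120;57 3 2 0 0 0 120;57 3 2 0 0 0 120;57 3 2 0 0 0 120'; python3 - <<'E'
from h import *
a=snap('w8','wrist');s=snap('s8','side');c=snap('c8','scene');go([550,-48,22],2.3)
M=np.array(a["world_to_cam"]);print('cam',-M[:3,:3].T@M[:3,3])
f=lambda i,w:cv2.resize(i,(w,360),interpolation=2)
cv2.imwrite('pics/v8.png',np.hstack([f(a["color"][60:180,170:335],400),f(s["color"][130:220,185:275],200),f(c["color"][180:265,190:275],200)]))
E
```

```text
clock: 14.65
position: [0.5512, -0.0482, 0.0532]
ee_rot: [0.511, 0.489, 0.51, -0.489]
contact_force: [-0.7, -0.8, 0.1]
width: 0.0539
at [551.1 -48.2  53. ] jawyaw -87.52 tilt 0.02 shift xyz [31.  -1.1 -0.2] rx 0.18
cam [ 0.6343582  -0.0442131   0.21745936]
```

View pics/v8.png

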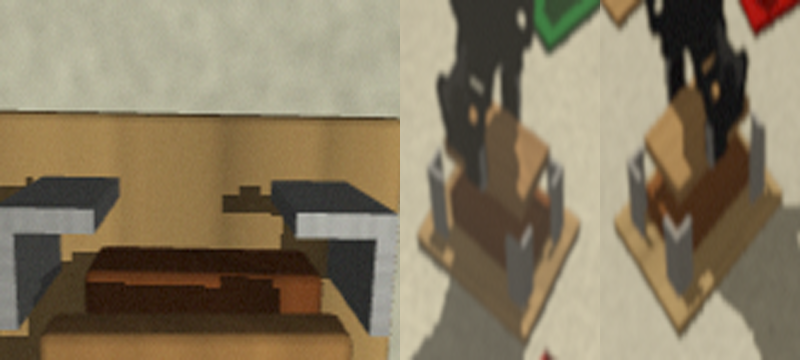

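The spacer is above the body, inside the four posts. In wrist pixels its far top edge runs from (186.5,171) to (314.4,171), the body's far top edge from (205,151) to (303,154), and the base is turned about 0.7° from the tool.

```bash
python3 - <<'E'
from h import *
im=manip.get_image("wrist")
t=np.radians(1.8);ex=np.array([np.cos(t),np.sin(t)])
for n,uv,z,L in(('body',[(205,151.2),(302.8,154)],.042,50),('posts outer far mid',[(170,129.2),(333,130.8)],.066,62),('spacer',[(186.5,171),(314.4,171)],.088,50)):
    for dz in(0,.006):
        P=onz(im,uv,z-dz);rep(n,P);print(n,'centre',(P.mean(0)*1000-L*ex).round(1))
E
```

```text
body pts [[600.0, -20.0], [600.0, -76.0]] len [55.0, 55.0] ang [-89.2, 90.8]
body centre [550.1 -49.5]
body pts [[598.0, -20.0], [599.0, -77.0]] len [57.0, 57.0] ang [-89.2, 90.8]
body centre [548.9 -49.6]
posts outer far mid pts [[614.0, -7.0], [617.0, -85.0]] len [78.0, 78.0] ang [-88.1, 91.9]
posts outer far mid centre [553.6 -47.7]
posts outer far mid pts [[613.0, -6.0], [616.0, -86.0]] len [81.0, 81.0] ang [-88.1, 91.9]
posts outer far mid centre [552.8 -47.8]
spacer pts [[600.0, -19.0], [602.0, -73.0]] len [54.0, 54.0] ang [-87.5, 92.5]
spacer centre [551.1 -47.4]
spacer pts [[598.0, -18.0], [601.0, -74.0]] len [57.0, 57.0] ang [-87.5, 92.5]
spacer centre [549.6 -47.5]
```

```bash
python3 -m inch '5 0 1 .7 0 0 120;10 0 1 .7 0 0 120;15 0 1 .7 0 0 120;20 0 1 .7 0 0 120;24 0 1 .7 0 0 120;26 0 1 .7 0 0 120;27 0 1 .7 0 0 120;28 0 1 .7 0 0 120;29 0 1 .7 0 0 120;29 0 1 .7 0 0 120'; python3 -m inch '.5 0 0 0 0 0 120;1 0 0 0 0 0 120;1.5 0 0 0 0 0 120;1.5 0 0 0 0 0 120;1.5 0 0 0 0 0 120;1.5 0 0 0 0 0 120;1.5 0 0 0 0 0 120;1.5 0 0 0 0 0 120;1.5 0 0 0 0 0 120;1.5 0 0 0 0 0 120'
```

```text
clock: 16.1
position: [0.551, -0.0492, 0.0239]
ee_rot: [0.508, 0.492, 0.508, -0.492]
contact_force: [0.4, 0.2, -0.4]
width: 0.0546
clock: 17.35
position: [0.5511, -0.0492, 0.0224]
ee_rot: [0.508, 0.492, 0.508, -0.492]
contact_force: [-0.5, -0.3, -0.4]
width: 0.0551
```

```bash
python3 -m inch '.5 0 0 0 0 0 120;1 0 0 0 0 0 120;1 0 0 0 0 0 120;1 0 0 0 0 0 120;1 0 0 0 0 0 120;1 0 0 0 0 0 120;1 0 0 0 0 0 120;1 0 0 0 0 0 120;1 0 0 0 0 0 120;1 0 0 0 0 0 120'; python3 -m inch '.5 0 0 0 0 0 120;1 0 0 0 0 0 120;1 0 0 0 0 0 120;1 0 0 0 0 0 120;1 0 0 0 0 0 120;1 0 0 0 0 0 120;1 0 0 0 0 0 120;1 0 0 0 0 0 120;1 0 0 0 0 0 120;1 0 0 0 0 0 120'
```

```text
clock: 18.6
position: [0.5511, -0.0492, 0.0224]
ee_rot: [0.508, 0.492, 0.508, -0.492]
contact_force: [-1.6, 0.7, 7.2]
width: 0.0543
clock: 19.85
position: [0.5511, -0.0492, 0.0223]
ee_rot: [0.508, 0.492, 0.507, -0.492]
contact_force: [-3.4, 0.6, 13.6]
width: 0.0547
```

Contact at TCP z = 22.4 mm, as predicted. Releasing and rising.

```bash
python3 -m inch '-1 0 0 0 0 0 120;-2 0 0 0 0 0 90;-2 0 0 0 0 0 60;-2 0 0 0 0 0 40;-2 0 0 0 0 0 40;-2 0 0 0 0 0 40;-5 0 0 0 0 0 40;-25 0 0 0 0 0 40;-60 0 0 0 0 0 40;-100 0 0 0 0 0 40'; python3 - <<'E'
from h import *
a=snap('w9','wrist')
go([474,-258,150],2.7)
E
```

```text
clock: 21.1
position: [0.5505, -0.0491, 0.1211]
ee_rot: [0.507, 0.492, 0.508, -0.492]
contact_force: [-0.3, 0.3, -0.4]
width: 0.0722
at [554.4 -49.8 127. ] jawyaw -88.21 tilt 0.56 shift xyz [-23.4 -86.6 205.7] rx -0.91
```

```bash
python3 -m inch '0 -15 30 0 0 0 40;0 -30 70 0 0 0 40;0 -45 110 0 0 0 40;0 -60 150 0 0 0 40;0 -75 180 0 0 0 40;0 -83 200 -.9 0 0 40;0 -83.5 206.5 -.9 0 0 40;0 -83.5 206.5 -.9 0 0 40;0 -83.5 206.5 -.9 0 0 40;0 -83.5 206.5 -.9 0 0 40'; python3 - <<'E'
from h import *
a=snap('w10','wrist');s=snap('s10','side');c=snap('c10','scene');go([474,-258,-4],2.7)
f=lambda i,w,h:cv2.resize(i,(w,h),interpolation=2)
L=f(a["color"][60:300,130:370],480,480)
for k in range(0,240,20): cv2.putText(L,str(130+k),(k*2,8),0,.3,(0,0,255));cv2.putText(L,str(60+k),(0,k*2+3),0,.3,(255,0,0))
cv2.imwrite('pics/v10.png',np.hstack([L,np.vstack([f(s["color"][150:220,190:270],274,240),f(c["color"][190:260,192:272],274,240)])]))
E
```

```text
clock: 22.4
position: [0.4742, -0.2573, 0.1204]
ee_rot: [0.512, 0.488, 0.512, -0.488]
contact_force: [-1.0, -0.4, 0.2]
width: 0.0719
at [ 474.2 -257.6  120.4] jawyaw -87.27 tilt 0.0 shift xyz [124.4  -0.2   0.4] rx 0.03
```

View pics/v10.png

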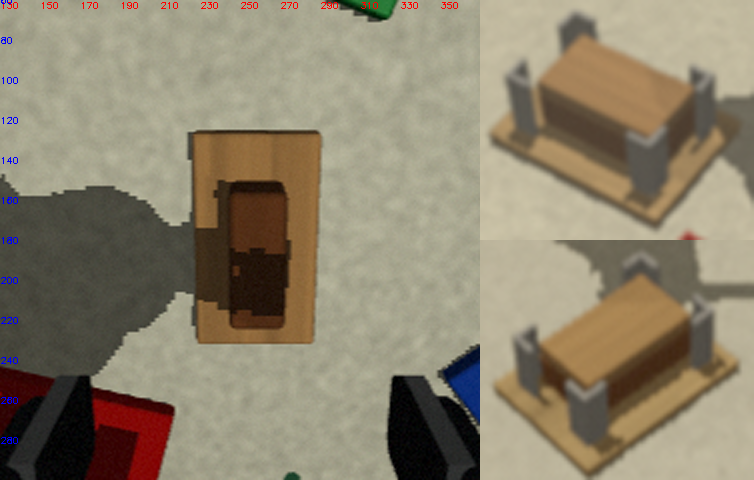

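The spacer lies square on the body between the posts (right-hand tiles). The handle board's top corners in full-image pixels are (226.5,126.5), (290.5,126.5), (287,231) and (229,231), and its handle top is at (245–273, 155–223). I also check clearance to the red jig corner at (216,264) and the blue corner at (350,246).

```bash
python3 - <<'E'
from h import *
im=manip.get_image("wrist")
for dz in(0,.005):
    for n,uv,z in(('hb',[(226.5,126.5),(290.5,126.5),(287,231),(229,231)],.012),('handle',[(245,155.5),(273,155.5),(272,223.5),(245.5,223.5)],.04)):
        P=onz(im,uv,z-dz);rep(n,P);print(P.mean(0)*1000)
rep('red,blue',onz(im,[(216,264),(350,246)],.012))
E
```

```text
hb pts [[525.0, -235.0], [528.0, -289.0], [430.0, -295.0], [428.0, -239.0]] len [55.0, 98.0, 55.0, 98.0] ang [-87.3, -176.9, 92.7, 2.8]
[ 477.81215642 -264.53754704]
handle pts [[507.0, -252.0], [508.0, -274.0], [450.0, -277.0], [448.0, -255.0]] len [22.0, 58.0, 22.0, 58.0] ang [-87.3, -176.8, 92.7, 2.9]
[ 478.23896101 -264.3410619 ]
hb pts [[525.0, -234.0], [528.0, -290.0], [428.0, -295.0], [425.0, -239.0]] len [56.0, 100.0, 56.0, 100.0] ang [-87.3, -176.9, 92.7, 2.8]
[ 476.35243228 -264.74283066]
handle pts [[506.0, -252.0], [507.0, -274.0], [447.0, -278.0], [446.0, -255.0]] len [23.0, 60.0, 23.0, 60.0] ang [-87.3, -176.8, 92.7, 2.9]
[ 476.62087353 -264.56582711]
red,blue pts [[391.0, -228.0], [417.0, -357.0]] len [132.0, 132.0] ang [-78.6, 101.4]
```

```bash
python3 -m inch '15 2.7 7 0 0 0 100;35 2.7 7 0 0 0 100;55 2.7 7 0 0 0 100;75 2.7 7 0 0 0 100;95 2.7 7 0 0 0 100;108 2.7 7 0 0 0 100;116 2.7 7 0 0 0 100;120 2.7 7 0 0 0 100;123 2.7 7 0 0 0 100;123 2.7 7 0 0 0 100' 40;  python3 -m inch '0 0 0 0 0 0 150;0 0 0 0 0 0 180;0 0 0 0 0 0 255;0 0 0 0 0 0 255;0 0 0 0 0 0 255;0 0 0 0 0 0 255;0 0 0 0 0 0 255;0 0 0 0 0 0 255;0 0 0 0 0 0 255;0 0 0 0 0 0 255' 50; python3 - <<'E'
from h import *
go([551,-49,100],1.8)
E
```

```text
clock: 23.85
position: [0.4772, -0.2651, -0.0024]
ee_rot: [0.512, 0.488, 0.511, -0.488]
contact_force: [0.1, 0.5, -0.6]
width: 0.0521
clock: 25.1
position: [0.4774, -0.2652, -0.0021]
ee_rot: [0.512, 0.488, 0.511, -0.488]
contact_force: [-0.4, 0.6, 6.2]
width: 0.0227
at [ 477.4 -265.2   -2.1] jawyaw -87.32 tilt 0.06 shift xyz [-102.1   83.7 -212.5] rx 0.88
```

```bash
python3 -m inch '-5 0 0 0 0 0 255;-20 0 0 0 0 0 255;-50 0 0 0 0 0 255;-90 0 0 0 0 0 255;-115 6 -15 0 0 0 255;-122 18 -45 0 0 0 255;-122 33 -85 0 0 0 255;-122 49 -125 0 0 0 255;-122 62 -160 0 0 0 255;-122 74 -190 .4 0 0 255' && python3 -m inch '0 6 -15 .5 0 0 255;0 9.7 -22.5 .5 0 0 255;0 9.7 -22.5 .5 0 0 255;0 9.7 -22.5 .5 0 0 255;5 9.7 -22.5 .5 0 0 255;10 9.7 -22.5 .5 0 0 255;15 9.7 -22.5 .5 0 0 255;20 9.7 -22.5 .5 0 0 255;25 9.7 -22.5 .5 0 0 255;25 9.7 -22.5 .5 0 0 255'; python3 - <<'E'
from h import *
a=snap('w11','wrist');s=snap('s11','side');c=snap('c11','scene');go([551,-49,55],1.8)
E
```

```text
clock: 26.35
position: [0.5423, -0.0703, 0.1202]
ee_rot: [0.51, 0.49, 0.51, -0.49]
contact_force: [-0.1, -0.3, -1.3]
width: 0.0227
clock: 27.6
position: [0.5505, -0.0488, 0.0939]
ee_rot: [0.507, 0.492, 0.508, -0.492]
contact_force: [0.3, -0.2, -0.9]
width: 0.0229
at [551.  -48.9  94.5] jawyaw -88.22 tilt 0.02 shift xyz [39.5 -0.   0.1] rx -0.02
```

No views are left, so I continue on numbers. Weight is about 0.9 N and width 22.9 mm, so the board is held. Lowering with force checks, with contact expected at TCP z ≈ 55.

```bash
python3 -m inch '6 0 0 0 0 0 255;12 0 0 0 0 0 255;18 0 0 0 0 0 255;23 0 0 0 0 0 255;27 0 0 0 0 0 255;30 0 0 0 0 0 255;32 0 0 0 0 0 255;34 0 0 0 0 0 255;36 0 0 0 0 0 255;37 0 0 0 0 0 255';  python3 -m inch '.5 0 0 0 0 0 255;1 0 0 0 0 0 255;1.5 0 0 0 0 0 255;2 0 0 0 0 0 255;2 0 0 0 0 0 255;2 0 0 0 0 0 255;2 0 0 0 0 0 255;2 0 0 0 0 0 255;2 0 0 0 0 0 255;2 0 0 0 0 0 255'
```

```text
clock: 29.0
position: [0.5508, -0.0489, 0.0573]
ee_rot: [0.508, 0.492, 0.508, -0.492]
contact_force: [-0.5, -1.3, -0.7]
width: 0.0228
clock: 30.25
position: [0.5508, -0.0489, 0.0554]
ee_rot: [0.508, 0.492, 0.508, -0.492]
contact_force: [-0.1, -0.1, -0.6]
width: 0.0227
```

```bash
python3 -m inch '.5 0 0 0 0 0 255;1 0 0 0 0 0 255;1 0 0 0 0 0 255;1 0 0 0 0 0 255;1 0 0 0 0 0 255;1 0 0 0 0 0 255;1 0 0 0 0 0 255;1 0 0 0 0 0 255;1 0 0 0 0 0 255;1 0 0 0 0 0 255'
```

```text
clock: 31.5
position: [0.5509, -0.0489, 0.0549]
ee_rot: [0.508, 0.492, 0.508, -0.492]
contact_force: [-2.5, 0.7, 4.9]
width: 0.0228
```

Contact at 54.9 mm, exactly the flat-stack height. Releasing and retreating clear of the cameras.

```bash
python3 -m inch '-.5 0 0 0 0 0 230;-.5 0 0 0 0 0 150;-.5 0 0 0 0 0 120;-.5 0 0 0 0 0 100;-.5 0 0 0 0 0 100;-.5 0 0 0 0 0 100;-5 0 0 0 0 0 100;-25 0 0 0 0 0 100;-60 0 0 0 0 0 100;-100 0 0 0 0 0 100' && python3 -m inch '0 -20 0 0 0 0 100;0 -50 0 0 0 0 100;0 -80 0 0 0 0 100;0 -110 0 0 0 0 100;0 -140 0 0 0 0 100;0 -160 0 0 0 0 100;0 -160 0 0 0 0 100;0 -160 0 0 0 0 100;0 -160 0 0 0 0 100;0 -160 0 0 0 0 100'
python3 - <<'E'
from h import *
# expected outlines vs. image edges: project expected stack, correlate
def proj(im,X):
    M=np.array(im["world_to_cam"]);q=X@M[:3,:3].T+M[:3,3];return np.c_[im["fx"]*q[:,0]/q[:,2]+im["cx"],im["fy"]*q[:,1]/q[:,2]+im["cy"]]
from scipy.optimize import minimize
for n in("scene","side","wrist"):
    im=snap('f_'+n,n);g=cv2.GaussianBlur(cv2.cvtColor(im["color"],6),(0,0),1.2).astype(np.float32)
    G=np.hypot(cv2.Sobel(g,5,1,0),cv2.Sobel(g,5,0,1))
    def box(x,y,a,L,W,z):
        c,s=np.cos(a),np.sin(a);k=np.array([[1,1],[-1,1],[-1,-1],[1,-1]])*[L/2,W/2];k=k@np.array([[c,s],[-s,c]])+[x,y]
        P=np.vstack([np.linspace(k[i],k[(i+1)%4],40) for i in range(4)]);return np.c_[P,np.full(len(P),z)]
    for nm,L,W,z in(('board top',.1,.056,.069),('handle top',.06,.024,.097)):
        best=max(((float(cv2.remap(G,proj(im,box(x,y,np.radians(a),L,W,z)).astype(np.float32)[None],None,1).mean()),x,y,a) for x in np.arange(.538,.566,.001) for y in np.arange(-.062,-.036,.001) for a in np.arange(-6,10,1)))
        print(n,nm,np.round(best,3))
s=manip.get_state();print(s["clock"],s["contact_force"])
E
```

```text
clock: 32.75
position: [0.5504, -0.0488, 0.1552]
ee_rot: [0.507, 0.492, 0.508, -0.492]
contact_force: [0.3, -0.3, -0.1]
width: 0.0518
clock: 34.0
position: [0.3916, -0.0539, 0.1543]
ee_rot: [0.508, 0.492, 0.508, -0.492]
contact_force: [-0.8, 0.4, 1.3]
width: 0.0519
scene board top [ 1.21428e+02  5.47000e-01 -4.90000e-02  3.00000e+00]
scene handle top [ 1.25343e+02  5.43000e-01 -4.80000e-02  1.00000e+00]
side board top [ 9.3153e+01  5.4900e-01 -5.2000e-02  0.0000e+00]
side handle top [ 1.07832e+02  5.56000e-01 -4.90000e-02  5.00000e+00]
wrist board top [ 6.1825e+01  5.4300e-01 -5.7000e-02 -1.0000e+00]
wrist handle top [ 5.0369e+01  5.4500e-01 -4.6000e-02  0.0000e+00]
34.15 [-0.93681175  0.17027693  0.3941315 ]
```

```bash
python3 -c "
from rig import manip
print(manip.sign_off())"
```

```text
the job is handed in; nothing more can be done
None
```

The printing block is built up in the wooden jig: the spacer went on the body and was released, then the handle board went on top with its handle up. I handed in at about 34 s with the gripper empty and about 16 cm off to the side. I have not seen a picture of the finished stack, because all 12 views were used before the handle board was placed.

**Spacer grip:** The first two tries to grip the spacer closed above it. The real fingertips sit about 20 mm behind the reported TCP; the second try pressed on the board at 15 N. Lowering further fixed it.

**Checks that agreed**
- **Spacer:** It touched down at TCP z = 22.4 mm, against 22 predicted. A picture taken afterwards showed it square on the body between the posts.
- **Handle board:** It touched down at 54.9 mm, against 55 predicted. That is the height for boards lying flat on one another.
- **Position:** Edge fits of the handle board's outline in the scene and side pictures put it at about (548, -50) mm, turned 0–3°. The jig measured about (547–554, -48) mm, turned about 2°.

**Checks that disagreed**
- **Handle top:** The edge fits were noisy, with x from 543 to 556 mm and the angle from 0 to 5°.
- **Wrist picture:** Its fits at the end were weak; for the board it gave (543, -57) mm. I gave all of these little weight.

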